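# Drive the spacer out of an eyepiece tube

## Task

Take the long drift out of its rack, put it into the top of the clamped eyepiece tube and steadily drive the tight brass spacer down and right out of the bore, following it with the drift until you feel it sit on the sprung catch plate below and have pressed it there with 5 to 10 N; never push on the spacer with more than 20 N or bear on the tube itself with more than 15 N. Then draw the drift out and stand it back in the hole it came from, leaving the spacer upright on the catch plate and everything else on the bench where it was.

Things in the scene. Friction and masses are not known exactly. Their poses are not given: they have to be found in the camera images.
- drift: The long drift: an upright steel rod 17 mm in diameter and 100 mm long (1.5 mm chamfer at its lower end) under an aluminium head 26 mm in diameter and 45 mm tall, 145 mm in all, about 0.25 kg. Origin: centre of its lower end, z up along the rod. It stands in one of the two rack holes.
- short_drift: A short drift, same diameters and head but a rod of only 50 mm (95 mm in all), too short for the job; stands in the other rack hole. Origin: centre of its lower end. Leave it alone.
- rack: White plastic block, fixed, 70 (x) x 150 (y) x 45 (z) mm, origin at the centre of its underside. Two blind holes 19 mm in diameter and 35 mm deep (floor 10 mm above the bench) at x = 0, y = -37.5 and +37.5 mm.
- tube: The eyepiece tube: a black upright tube fixed in the stand, outer diameter 36 mm, bore 24 mm straight through, 56 mm long. Origin: centre of its lower (exit) end, 62 mm over the bench, z up along the bore; its open top is at z = +56 mm. Three spring pads in its wall, from z = +4 to +14 mm, grip the spacer; when empty they leave 21 mm between them.
- spacer: The brass spacer: a cylinder 22 mm across, 18 mm tall (a 10 mm hole in its top), 45 g, tight in the tube; its underside starts 2 to 6 mm above the tube's lower end. Origin: underside centre, z up. It slides only under a steady push of some 6 to 14 N and stays where the push stops, until its top is below the pads (4 mm above the tube's lower end); then it drops free.
- stand: The fixed service stand: foot plate 100 (x) x 130 (y) x 8 mm, two grey cheeks 50 mm wide at y = +-57 mm up to 96 mm high, and clamp jaws holding the tube between them; open at its +x and -x sides; clamp screws reach to y = +-85 mm. Origin: underside centre, on the bore's axis.
- catch_foot (a point): Point on the stand's foot plate, on the bore's axis, 8 mm over the bench. Above it is the sprung catch plate, an aluminium dish 56 mm across with a 4 mm rim. It is set at a different height each time: its floor, where the spacer lands, is 16 to 40 mm over the bench, to be found by feel. Pressed down it yields 1 mm per 15 N, at most 4 mm.
- retainer: Bystander: steel ring 32 mm across, 6 mm thick, lying beside the stand. Origin: underside centre.
- eyepiece: Bystander: black eyepiece 36 mm across, 50 mm tall, upright. Origin: underside centre.
- screwdriver: Bystander: screwdriver 150 mm long, lying. Origin: centre of its underside.
- oil: Bystander: amber glass oil bottle 32 mm across, 65 mm tall. Origin: underside centre.
- slide_box: Bystander: flat blue slide box 80 x 100 x 32 mm. Origin: underside centre.
- beaker: Bystander: glass beaker 60 mm across, 70 mm tall. Origin: underside centre.
- cap: Bystander: grey cap 38 mm across, 14 mm tall. Origin: underside centre.
There are look-alikes about, which are no part of the job. Leave any purple look-alike of the stand alone.

How it is judged:
On the way, in this order (a step that is already met when the one before it is completed fails the run):
1. the long drift, put down into the tube, bears on the spacer (contact force between drift and spacer above 1.5 N and z of drift in the frame of tube below 0.05 m and z of spacer in the frame of tube above -0.014 m), for 0.1 s.
2. the spacer, out of the tube, is pressed by the drift onto the sprung catch plate with at least 4 N (contact force between drift and spacer above 4 N and contact force between spacer and stand above 4 N and z of spacer in the frame of tube below -0.019 m), for 0.15 s.
At the end, for the whole second after the job is handed in: The spacer is wholly below the tube and rests upright (within 0.15 rad) on the catch plate, within 18 mm of the bore's axis; the long drift stands upright (within 0.1 rad) at rest in the rack hole it came from, within 12 mm of its first position, so right down in the hole (z of spacer in the frame of tube below -0.019 m and horizontal distance between spacer and tube below 0.018 m and height (world z) of spacer above 0.012 m and angle between spacer's own z axis and vertical below 0.15 rad and linear speed of each of spacer, drift below 0.02 m/s and distance of drift from where it was at the start of the episode below 0.012 m and angle between drift's own z axis and vertical below 0.1 rad); the robot touches nothing.
It fails at once if the drift pushes on the spacer with more than 20 N (contact force between drift and spacer above 20 N).
It fails at once if the drift bears on the tube with more than 15 N (contact force between drift and tube above 15 N).
It fails at once if the short drift is taken or shifted by more than 20 mm (distance of short_drift from where it was at the start of the episode above 0.02 m).
It fails at once if a bystander is shifted by more than 30 mm (distance of any of eyepiece, screwdriver, retainer, oil, slide_box, beaker, cap from where it was at the start of the episode above 0.03 m).
It also fails if it takes over 72 s, if anything falls off the work surface, if the arm or the gripper's body presses on something with over 40 N, if the wrist force passes 120 N, or if a joint passes its speed limit or range.

## Robot

A 6-joint arm with a two-finger parallel gripper is mounted at the origin on the work surface. World frame = base frame: x ahead of the robot, y to its left, z up, the work surface at z = 0. Lengths are in m, angles in rad, forces in N, time in s.
With the tool pointing down it reaches from about 0.35 to 0.975 m from the base axis. Payload 4.9 kg.
Tool frame: the origin (TCP) lies at the very end of the fingers, on their centre line; the grasp point (between the pads) lies 19 mm behind it (ctrl.grip_point_offset is the distance from the TCP to the grasp point, in m); z points along the fingers, y is the line along which they close (so a half turn about z gives the same grasp; the last joint's range is limited). The gripper opens to 85 mm and grips with 20 to 120 N. Pads are 22 mm wide; open, the fingers measure 114 mm over their backs; the gripper's body (76 mm by 85 mm) begins 54 mm behind the grasp point. The pads swing forward as they close: fully open they stand 13 mm farther back than shut.
Start: joints at [-1.432, 0.053, 1.613, -0, 1.476, -0.119], TCP at [0.159, -0.604, 0.231] pointing down, gripper open.
Joint ranges: [-3.01, 3.01], [-1.01, 2.22], [0.06, 2.58], [-1.02, 4.17], [0.09, 2.62], [-3.14, 3.14]. Speed limits (rad/s): [2.57, 2.57, 3.14, 3.14, 3.14, 3.14].

## Interface

Orientations are given as a rotation vector (axis times angle).
In Python, from station import ctrl gives the robot as it stands.
- The arm moves only by the tool send_rows, never from a script. Its argument "rows" is a list of rows, each a list of 3 entries, a list of its own where there are three numbers: the finger opening in cm, from 0 to 8.54, then the shift along the tool's x, y, z in cm, then the turn about the tool's z in degrees. A call has 1 to 10 rows; each row shifts and turns the commanded pose from where the row before left it, along the tool's axes as they then stand; what a row does not reach is not made up. A row lasts 1/8 s, in which the tool goes at most 62.5 mm and 10.7 degrees, less where a joint would pass 70% of its speed; a pose out of reach is approached as far as the arm can. A call with a gripper value outside its range is refused whole. The fingers move at their own pace and stop on an object; "newtons" is the grip in N (left out, the last holds). Time passes only in rows, so rows that do not move let the fingers close. It gives the time, the measured TCP pose, the force, the opening and the grip force at its end, in the units of the state.
- ctrl.get_obs(): the state, without advancing time (a new reading comes with each control period).
- ctrl.get_image(name): name is "side" or "top" or "wrist"; returns a dict with "frame" (384x512x3 uint8, red, green, blue), "range_z" (384x512 float32, m along the optical axis (not along the pixel's ray), 0 where there is no reading), "fx", "fy", "cx", "cy" (pixels), "cam_to_world" (4x4, takes a point from camera to world coordinates). Camera axes: x right, y down, z forward; pixel columns grow to the right and rows downward; lengths in m; the calibration is good to about 2 mm. A picture is of the moment at which its call begins.
- ctrl.finish_job(): hands the job in; it is judged then, once.
The state is a dict: "t": time; "q": joint angles; "dq": joint speeds; "effort": joint torques, N m; "tool_pos": TCP position; "tool_rot": TCP orientation; "contact_force": force on the tool from outside, world axes, zero at the start; "wrist_torque": the same for the moment, N m; "opening": finger opening in m; "grip_force": force on a finger pad.
Only numpy, scipy, OpenCV 4.12 (cv2) and the standard library are available. Lean on these libraries where they do the work, as an engineer would, in place of code of your own. Each camera call takes 0.05 s, during which the arm holds its last target. There are 200 camera calls.

## Working session

There is one attempt and no reset: what is moved stays moved. The work goes in short steps, Python scripts to look and compute and a tool call to move; the robot and the scene stay as the last step left them, time stands still between calls to the robot, and variables do not carry over. Pictures are saved under pics/ and viewed, at most 10 in all, crops included, and the job is handed in when it is done.

Besides the shell and the picture viewer there is one more tool, called after "Call:" in YAML: its name, and indented under it one key for each argument. send_rows: Moves the arm, as the interface text tells. Its arguments: {"type":"object","properties":{"rows":{"type":"array","items":{"type":"array"}},"newtons":{"type":"number"}},"required":["rows"]}

```bash
mkdir -p pics; cat > h.py <<'E'
import numpy as np, cv2
from station import ctrl
def grab(n,tag):
    d=ctrl.get_image(n); np.savez(f'{tag}.npz',**d)
    cv2.imwrite(f'pics/{tag}.png',cv2.cvtColor(d['frame'],cv2.COLOR_RGB2BGR)); return d
def pts(d):
    z=d['range_z']; v,u=np.indices(z.shape)
    p=np.stack([(u-d['cx'])/d['fx']*z,(v-d['cy'])/d['fy']*z,z],-1)
    T=d['cam_to_world']; return p@T[:3,:3].T+T[:3,3]
def ray(d,u,v,h):
    T=d['cam_to_world']; r=T[:3,:3]@np.array([(u-d['cx'])/d['fx'],(v-d['cy'])/d['fy'],1]); o=T[:3,3]
    return o+r*(h-o[2])/r[2]
E
python3 - <<'E'
from h import *
for n in('side','top'):
    d=grab(n,n+'0'); print(n,d['fx'],d['cam_to_world'].round(3).tolist())
print(ctrl.get_obs())
E
```

```text
side 441.70202292248246 [[-0.894, -0.299, 0.333, 0.237], [-0.447, 0.62, -0.644, 0.624], [-0.014, -0.725, -0.688, 0.772], [0.0, 0.0, 0.0, 1.0]]
top 448.1753595068935 [[0.025, -0.998, 0.052, 0.477], [-1.0, -0.024, 0.015, -0.03], [-0.014, -0.053, -0.999, 1.342], [0.0, 0.0, 0.0, 1.0]]
{'t': 0.1, 'q': array([-1.43198143e+00,  5.33310143e-02,  1.61421608e+00,  2.20882811e-05,
        1.47601588e+00, -1.19004027e-01]), 'dq': array([-1.48031451e-03, -3.70284305e-03, -4.29341089e-03,  7.32752971e-04,
        4.87015385e-05, -9.79966573e-04]), 'effort': array([ 2.71648314e-03, -3.94906390e+01, -3.71358776e+01,  8.51169989e-05,
        3.98810473e-03, -1.26875355e-05]), 'tool_pos': array([ 0.15927893, -0.60375025,  0.23012559]), 'tool_rot': array([-3.11357217e+00, -4.03603713e-01, -3.87651661e-06]), 'contact_force': array([ 0.22163654, -0.09831792,  0.02499126]), 'wrist_torque': array([-0.02751623, -0.01387099, -0.01972524]), 'grip_force': 0.0, 'opening': 0.08527712134451196}
```

View pics/top0.png

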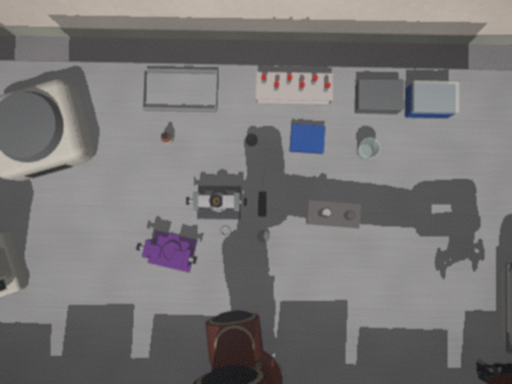

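View pics/side0.png

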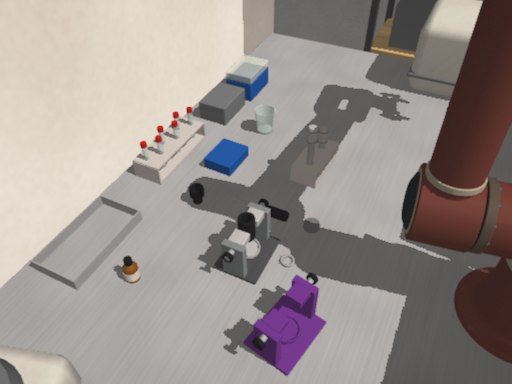

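The top view shows the stand with the black tube at (216,201), the rack at (334,214) with heads at (325,212) and (351,215), and the purple decoy at (170,250). The side view shows the rack at (315,155), with the taller drift at about (312,130), and the tube at (246,225). Next I measure with depth.

```bash
python3 - <<'E'
from h import *
for n in('top','side'):
    d={k:v for k,v in np.load(n+'0.npz').items()}; P=pts(d); z=P[...,2]
    print(n)
    if n=='top': B={'rack':(300,195,368,235),'stand':(180,178,255,225)}
    else: B={'rack':(285,110,345,190),'stand':(210,190,295,285)}
    for k,(a,b,c,e) in B.items():
        Q=P[b:e,a:c].reshape(-1,3)
        h=np.histogram(Q[:,2],bins=np.arange(0.004,.2,.008)); print(k,list(zip((h[1][:-1]*1000).round().astype(int).tolist(),h[0].tolist())))
        for lo,hi in ((.038,.052),(.098,.112),(.148,.162)) if k=='rack' else ((.112,.124),(.09,.1),(.004,.012)):
            m=(z>lo)&(z<hi); mm=np.zeros(z.shape,np.uint8); mm[b:e,a:c]=m[b:e,a:c]
            N,L,S,C=cv2.connectedComponentsWithStats(mm)
            for i in range(1,N):
                if S[i,4]<8: continue
                R=P[L==i]; r=cv2.minAreaRect(R[:,:2].astype(np.float32)*1000)
                print(k,lo,S[i,4],'uv',C[i].round(1),'rect',np.round(r[0],1),np.round(r[1],1),round(r[2],1),'z',np.median(R[:,2]).round(4))
d={k:v for k,v in np.load('top0.npz').items()}
a=cv2.resize(d['frame'][185:235,170:370],None,fx=4,fy=4,interpolation=cv2.INTER_CUBIC)
s=np.load('side0.npz')['frame']; b=cv2.resize(s[110:200,240:360],None,fx=3.3,fy=3.3); c=cv2.resize(s[185:285,200:310],None,fx=3,fy=3)
o=np.zeros((520,800,3),np.uint8); o[:200]=a; o[205:205+b.shape[0],:b.shape[1]]=b; o[205:205+c.shape[0],410:410+c.shape[1]]=c
cv2.imwrite('pics/crop0.png',o[...,::-1])
E
```

```text
top
rack [(4, 165), (12, 8), (20, 9), (28, 4), (36, 288), (44, 778), (52, 8), (60, 7), (68, 6), (76, 4), (84, 3), (92, 11), (100, 56), (108, 9), (116, 5), (124, 4), (132, 4), (140, 7), (148, 50), (156, 24), (164, 0), (172, 0), (180, 0), (188, 0)]
rack 0.038 1061 uv [333.3 214.3] rect [ 501.2 -243.1] [150.6  69.7] 86.7 z 0.0456
rack 0.098 68 uv [350.8 214.9] rect [ 499. -280.] [22.1 25.4] 1.5 z 0.1046
rack 0.148 74 uv [326.3 212.3] rect [ 503.5 -205.4] [24.3 22.8] 46.1 z 0.1545
stand [(4, 846), (12, 99), (20, 50), (28, 23), (36, 6), (44, 2), (52, 9), (60, 4), (68, 2), (76, 39), (84, 77), (92, 461), (100, 69), (108, 23), (116, 54), (124, 2), (132, 0), (140, 0), (148, 0), (156, 0), (164, 0), (172, 0), (180, 0), (188, 0)]
stand 0.112 74 uv [215.1 200.8] rect [528.  94.] [33.  33.2] 2.3 z 0.1177
stand 0.09 245 uv [198.6 200.8] rect [529.2 144.4] [47.8 67.4] 1.1 z 0.0964
stand 0.09 240 uv [233.5 201.5] rect [528.8  44.6] [47.6 70. ] 1.7 z 0.0965
stand 0.004 321 uv [218.7 189.7] rect [568.8  95.8] [ 36.2 129. ] 1.2 z 0.0082
stand 0.004 358 uv [219.  214.2] rect [494.2  89.3] [ 35.8 137.5] 1
[... 983 characters left out ...]
 55.6 z 0.1151
stand 0.09 27 uv [263.7 200.7] rect [525.8  15.6] [ 9.6 16.7] 76.7 z 0.0925
stand 0.09 248 uv [257.7 210.6] rect [528.   52.6] [47.9 51.6] 81.2 z 0.0938
stand 0.09 21 uv [246.1 220.7] rect [532.8  87.1] [16.6  4.5] 34.7 z 0.0962
stand 0.09 447 uv [238.  239.6] rect [528.8 130.5] [50.5 69.1] 7.9 z 0.094
stand 0.09 33 uv [227.9 254.4] rect [525.1 176.7] [15.3  9.4] 5.5 z 0.0924
stand 0.09 10 uv [293.4 280.3] rect [389.8 176.7] [3.6 7.5] 23.4 z 0.0934
stand 0.004 8 uv [233.5 198.8] rect [629.  -29.9] [ 5.1 12.7] 63.5 z 0.0107
stand 0.004 33 uv [280.7 218.5] rect [501.3 -23.4] [42.7 17.1] 32.1 z 0.0092
stand 0.004 778 uv [255.2 258.8] rect [525.7  97.1] [131.6  99.6] 89.9 z 0.0059
```

View pics/crop0.png

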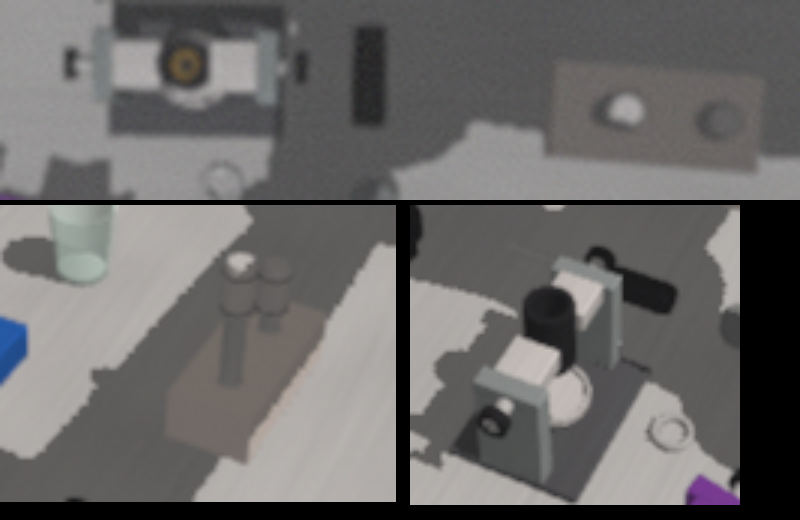

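The crops confirm it. The drift (the taller rod) is in the +y hole at about (0.502,-0.203), and the short one is at (0.498,-0.279). The tube is at about (0.527,0.096), with the spacer ring visible in its bore. I turn the tool so the fingers close along world x.

Call:
send_rows:
  rows:
    - [8.5,[0,0,-0.5],-9.4]
    - [8.5,[0,0,-0.5],-9.4]
    - [8.5,[0,0,-0.5],-9.4]
    - [8.5,[0,0,-0.5],-9.4]
    - [8.5,[0,0,-0.5],-9.4]
    - [8.5,[0,0,-0.5],-9.4]
    - [8.5,[0,0,-0.5],-9.4]
    - [8.5,[0,0,-0.5],-9.4]

```text
t: 1.1
tool_pos: [0.1593, -0.604, 0.2707]
tool_rot: [-2.215, -2.226, -0.001]
contact_force: [-0.1, 0.0, -0.4]
opening: 0.0852
grip_force: 0.0
```

Call:
send_rows:
  rows:
    - [8.5,[4,3.4,0],0]
    - [8.5,[4,3.4,0],0]
    - [8.5,[4,3.4,0],0]
    - [8.5,[4,3.4,0],0]
    - [8.5,[4,3.4,0],0]
    - [8.5,[4,3.4,0],0]
    - [8.5,[4,3.4,0],0]
    - [8.5,[4,3.4,0],0]
    - [8.5,[4,3.4,0],0]
    - [8.5,[0,0,0],0]

```text
t: 2.35
tool_pos: [0.4668, -0.2419, 0.2707]
tool_rot: [-2.215, -2.226, -0.0]
contact_force: [-0.3, 0.3, 0.9]
opening: 0.0847
grip_force: 0.0
```

```bash
python3 - <<'E'
from h import *
o=ctrl.get_obs(); print(o['t'],o['tool_pos'],o['tool_rot'],o['q'].round(3),o['contact_force'])
d=grab('wrist','w1'); print(d['cam_to_world'].round(3).tolist(),d['fx'])
P=pts(d); z=P[...,2]
for lo,hi in ((.148,.162),(.098,.112),(.04,.05)):
    N,L,S,C=cv2.connectedComponentsWithStats(((z>lo)&(z<hi)).astype(np.uint8))
    for i in range(1,N):
        if S[i,4]<60: continue
        R=P[L==i]; c,r=cv2.minEnclosingCircle(R[:,:2].astype(np.float32)*1000)
        print(lo,S[i],C[i].round(1),np.round(c,1),round(r,1),np.median(R,0).round(4))
E
```

```text
2.35 [ 0.46678502 -0.24185842  0.27072996] [-2.21537236e+00 -2.22588451e+00 -4.24681177e-04] [-0.62  -0.207  1.793  0.     1.556 -0.625] [-0.25015814  0.2649232   0.8507491 ]
[[1.0, 0.004, 0.001, 0.466], [0.004, -0.957, -0.292, -0.167], [-0.0, 0.292, -0.957, 0.413], [0.0, 0.0, 0.0, 1.0]] 307.13457087097976
0.148 [283 131  30  31 706] [297.7 146.2] [ 500.9 -205. ] 13.2 [ 0.5005 -0.2039  0.1543]
0.098 [273 198  24  23 421] [284.8 208.8] [ 496.6 -279.7] 13.1 [ 0.4962 -0.2778  0.1043]
0.04 [ 252   99   68  125 5458] [282.1 158.1] [ 498.4 -242.4] 82.3 [ 0.4926 -0.2388  0.0449]
0.04 [405 217  34  33 162] [415.9 227. ] [ 682.5 -332.5] 26.2 [ 0.6686 -0.32    0.0453]
0.04 [416 226  34  31 245] [437.8 245.2] [ 692.2 -339.9] 24.8 [ 0.7096 -0.3529  0.0452]
0.04 [495 240  17  64 346] [504.5 273.8] [ 804.6 -389.1] 46.0 [ 0.8039 -0.3918  0.0446]
0.04 [494 311  18   6  70] [503.9 313.5] [ 819.3 -454.9] 12.7 [ 0.8179 -0.4557  0.0443]
```

View pics/w1.png

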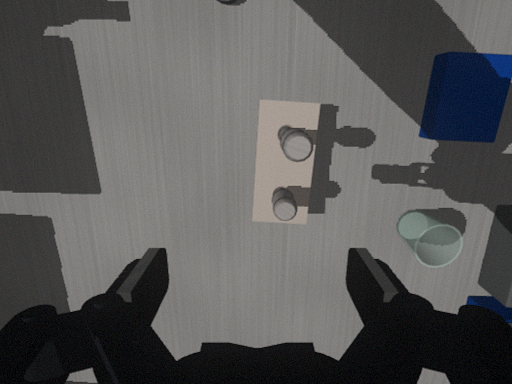

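The wrist view shows the long drift's head at (297,146) and the short one at (285,208). That agrees with the top view to within 2 mm, so I move above the drift.

Call:
send_rows:
  rows:
    - [8.5,[1.9,1.75,0],0]
    - [8.5,[1.84,1.72,0],0]
    - [8.5,[0,0,1],0]
    - [8.5,[0,0,1],0]
    - [8.5,[0,0,1],0]
    - [8.5,[0,0,0],0]

```text
t: 3.15
tool_pos: [0.4991, -0.2073, 0.2396]
tool_rot: [-2.221, -2.218, 0.001]
contact_force: [-0.4, -0.4, -0.2]
opening: 0.085
grip_force: 0.0
```

```bash
cat >> h.py <<'E'
def comps(d,lo,hi,a0,a1,near=None):
    P=pts(d); z=P[...,2]
    N,L,S,C=cv2.connectedComponentsWithStats(((z>lo)&(z<hi)).astype(np.uint8))
    for i in range(1,N):
        R=P[L==i]; c,r=cv2.minEnclosingCircle(R[:,:2].astype(np.float32)*1000)
        if a0<S[i,4]<a1 and r<60: print(lo,S[i],C[i].round(1),'circ',np.round(c,1),round(r,1),'med',np.median(R,0).round(4),'mid',((R.min(0)+R.max(0))/2).round(4))
E
python3 - <<'E'
from h import *
o=ctrl.get_obs(); print(o['t'],o['tool_pos'],o['contact_force'])
d=grab('wrist','w2'); comps(d,.148,.162,100,5000); comps(d,.098,.112,100,3000)
E
```

```text
3.15 [ 0.49913652 -0.20732833  0.23956575] [-0.40501429 -0.39172383 -0.19474445]
0.148 [244 180  33  32 797] [260.3 195.3] circ [ 501. -205.] 13.0 med [ 0.5009 -0.2032  0.1544] mid [ 0.5009 -0.2049  0.1523]
0.098 [243 240  26  23 459] [255.3 251. ] circ [ 496.4 -279.5] 13.0 med [ 0.4963 -0.277   0.1044] mid [ 0.4967 -0.2791  0.1023]
```

Call:
send_rows:
  rows:
    - [8.5,[0.23,0.2,2],0]
    - [8.5,[0,0,3],0]
    - [8.5,[0,0,3],0]
    - [8.5,[0,0,2.5],0]
    - [8.5,[0,0,1.5],0]
    - [8.5,[0,0,0.5],0]
    - [8.5,[0,0,0],0]
    - [8.5,[0,0,0],0]

```text
t: 4.2
tool_pos: [0.503, -0.2052, 0.1176]
tool_rot: [2.22, 2.219, 0.001]
contact_force: [0.3, -1.0, -0.4]
opening: 0.0849
grip_force: 0.0
```

Call:
send_rows:
  rows:
    - [4,[0,0,0],0]
    - [3,[0,0,0],0]
    - [2.8,[0,0,0],0]
    - [2.4,[0,0,0],0]
    - [2,[0,0,0],0]
    - [2,[0,0,0],0]
    - [2,[0,0,0],0]
    - [2,[0,0,0],0]
  newtons: 80

```text
t: 5.2
tool_pos: [0.5024, -0.2049, 0.1167]
tool_rot: [2.222, 2.221, -0.0]
contact_force: [-1.3, 0.1, 5.5]
opening: 0.024
grip_force: 78.6
```

Call:
send_rows:
  rows:
    - [2,[0,0,-0.5],0]
    - [2,[0,0,-1],0]
    - [2,[0,0,-1.5],0]
    - [2,[0,0,-2],0]
    - [2,[0,0,-2],0]
    - [2,[0,0,-2.5],0]
    - [2,[0,0,-2.5],0]
    - [2,[0,0,-2],0]
    - [2,[0,0,-0.5],0]
    - [2,[0,0,0],0]
  newtons: 110

```text
t: 6.45
tool_pos: [0.5022, -0.2048, 0.2613]
tool_rot: [-2.222, -2.221, 0.0]
contact_force: [0.2, -0.8, -2.2]
opening: 0.0237
grip_force: 108.1
```

```bash
python3 - <<'E'
from h import *
o=ctrl.get_obs(); print(o['t'],o['tool_pos'],o['contact_force'],o['opening'],o['wrist_torque'])
d=grab('wrist','w3'); grab('side','s3')
E
```

```text
6.45 [ 0.50218537 -0.20478074  0.26128286] [ 0.17099623 -0.76432144 -2.17752721] 0.023727410012590346 [ 0.04446543 -0.00148265  0.06065745]
```

View pics/w3.png

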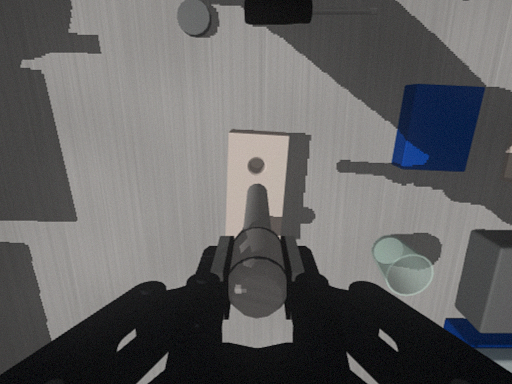

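View pics/s3.png

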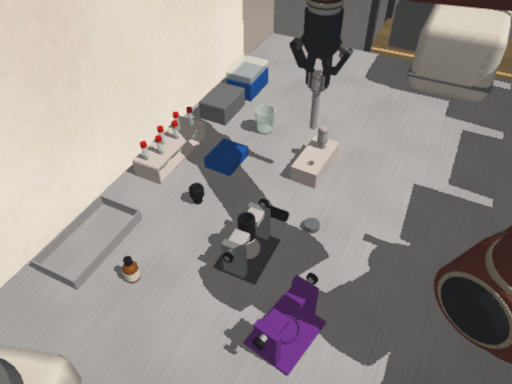

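The drift is held upright (rod tip at (257,188) in the wrist view), and the empty hole is at (256,166). I now move toward the tube and stop short to measure it.

Call:
send_rows:
  rows:
    - [2,[2,0.2,0],0]
    - [2,[4,0.4,0],0]
    - [2,[4,0.4,0],0]
    - [2,[4,0.4,0],0]
    - [2,[4,0.4,0],0]
    - [2,[4,0.4,0],0]
    - [2,[2,0.3,0],0]
    - [2,[0,0,0],0]
    - [2,[0,0,0],0]

```text
t: 7.68
tool_pos: [0.527, 0.0353, 0.2608]
tool_rot: [-2.221, -2.221, 0.001]
contact_force: [-0.1, -0.6, -2.4]
opening: 0.0236
grip_force: 108.1
```

```bash
python3 - <<'E'
from h import *
o=ctrl.get_obs(); print(o['t'],o['tool_pos'],o['contact_force'])
d=grab('wrist','w4'); comps(d,.112,.124,150,9000); comps(d,.09,.1,400,9000)
P=pts(d); z=P[...,2]
m=(np.abs(P[...,0]-o['tool_pos'][0])<.02)&(np.abs(P[...,1]-o['tool_pos'][1])<.03)&(z>.13)&(z<.31)
for lo in np.arange(.15,.27,.01):
    R=P[m&(z>=lo)&(z<lo+.01)]
    if len(R)>5: print(lo.round(3),len(R),R.min(0).round(4),R.max(0).round(4))
E
```

```text
7.675 [0.5269598  0.03526841 0.26077921] [-0.12550678 -0.61983214 -2.42916134]
0.112 [238  98  39  40 712] [256.9 117.6] circ [526.3  94.4] 17.9 med [0.5265 0.0945 0.1176] mid [0.5265 0.0944 0.1161]
0.09 [  51    0   59   62 2142] [80.8 23.5] circ [370.  171.9] 29.4 med [0.3682 0.1763 0.0959] mid [0.3667 0.1701 0.0945]
0.09 [ 230   19   54   80 2610] [256.5  63.3] circ [526.1 144.5] 36.3 med [0.5257 0.1435 0.0963] mid [0.5262 0.1457 0.0949]
0.09 [ 233  134   49   51 1778] [257.4 160.5] circ [527.   50.2] 31.3 med [0.5265 0.0501 0.0964] mid [0.5265 0.0514 0.0946]
0.15 31 [0.5182 0.0376 0.1551] [0.534  0.0435 0.16  ]
0.16 62 [0.5177 0.037  0.1603] [0.5339 0.0436 0.17  ]
0.17 71 [0.5178 0.0371 0.17  ] [0.5336 0.0437 0.1799]
0.18 82 [0.5182 0.0376 0.1802] [0.5341 0.0436 0.1899]
0.19 93 [0.5177 0.0372 0.1903] [0.5338 0.0438 0.2   ]
0.2 105 [0.5182 0.0374 0.2   ] [0.5342 0.0439 0.21  ]
0.21 130 [0.5178 0.0368 0.21  ] [0.5343 0.044  0.2199]
0.22 137 [0.5179 0.037  0.2202] [0.5342 0.0439 0.23  ]
0.23 162 [0.5181 0.0373 0.23  ] [0.5343 0.0439 0.24  ]
0.24 70 [0.5197 0.0396 0.2401] [0.5329 0.044  0.2459]
0.25 110 [0.5148 0.0407 0.2554] [0.5379 0.0487 0.26  ]
0.26 586 [0.5079 0.0399 0.26  ] [0.5469 0.0486 0.27  ]
0.27 799 [0.5079 0.0395 0.27  ] [0.5469 0.0487 0.28  ]
```

View pics/w4.png

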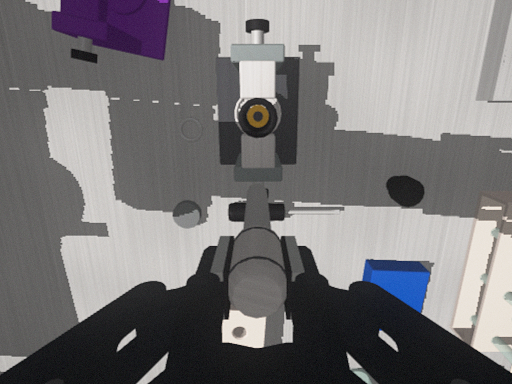

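The wrist view shows the tube mouth at (257,117) with the brass spacer inside. The drift rod is vertical, with its tip at about (257,188). It needs 5.9 cm along tool x, then it can go in.

Call:
send_rows:
  rows:
    - [2,[1.5,0,0],0]
    - [2,[2.9,0,0],0]
    - [2,[1.5,0,0],0]
    - [2,[0,0,0],0]
    - [2,[0,0,1.5],0]
    - [2,[0,0,1.5],0]
    - [2,[0,0,0.5],0]
    - [2,[0,0,0.5],0]
    - [2,[0,0,0],0]

```text
t: 8.85
tool_pos: [0.5273, 0.094, 0.221]
tool_rot: [-2.222, -2.22, 0.001]
contact_force: [0.3, 0.1, -2.0]
opening: 0.0235
grip_force: 108.1
```

Call:
send_rows:
  rows:
    - [2,[0,0,0.5],0]
    - [2,[0,0,0.5],0]
    - [2,[0,0,0.5],0]
    - [2,[0,0,0.3],0]
    - [2,[0,0,0.1],0]
    - [2,[0,0,0],0]

```text
t: 9.6
tool_pos: [0.5274, 0.0942, 0.2023]
tool_rot: [2.222, 2.221, 0.0]
contact_force: [-0.4, -0.3, -2.2]
opening: 0.0237
grip_force: 108.1
```

Call:
send_rows:
  rows:
    - [2,[0,0,0.3],0]
    - [2,[0,0,0.3],0]
    - [2,[0,0,0.2],0]
    - [2,[0,0,0.05],0]
    - [2,[0,0,0.05],0]
    - [2,[0,0,0],0]

```text
t: 10.35
tool_pos: [0.5274, 0.0942, 0.1933]
tool_rot: [2.222, 2.221, 0.0]
contact_force: [-0.1, -0.5, -2.5]
opening: 0.0239
grip_force: 108.1
```

Call:
send_rows:
  rows:
    - [2,[0,0,0.05],0]
    - [2,[0,0,0.05],0]
    - [2,[0,0,0.05],0]
    - [2,[0,0,0.05],0]

```text
t: 10.85
tool_pos: [0.5274, 0.0942, 0.1913]
tool_rot: [-2.222, -2.221, 0.0]
contact_force: [0.1, -0.0, -2.1]
opening: 0.0238
grip_force: 108.1
```

Call:
send_rows:
  rows:
    - [2,[0,0,0.05],0]
    - [2,[0,0,0.05],0]
    - [2,[0,0,0.05],0]
    - [2,[0,0,0.05],0]

```text
t: 11.35
tool_pos: [0.5274, 0.0942, 0.1893]
tool_rot: [2.222, 2.221, 0.0]
contact_force: [-0.6, -0.0, -1.5]
opening: 0.0237
grip_force: 108.1
```

Call:
send_rows:
  rows:
    - [2,[0,0,0.05],0]
    - [2,[0,0,0.05],0]

```text
t: 11.6
tool_pos: [0.5276, 0.0942, 0.189]
tool_rot: [2.222, 2.221, 0.0]
contact_force: [-2.1, -0.2, 3.4]
opening: 0.0239
grip_force: 108.7
```

Call:
send_rows:
  rows:
    - [2,[0,0,0.05],0]
    - [2,[0,0,0.05],0]

```text
t: 11.85
tool_pos: [0.5278, 0.0942, 0.1889]
tool_rot: [2.221, 2.22, 0.001]
contact_force: [-1.8, -0.0, 7.1]
opening: 0.0235
grip_force: 109.3
```

Call:
send_rows:
  rows:
    - [2,[0,0,0.03],0]
    - [2,[0,0,0.03],0]

```text
t: 12.1
tool_pos: [0.5279, 0.0942, 0.1888]
tool_rot: [2.221, 2.22, 0.002]
contact_force: [-2.6, -0.3, 8.5]
opening: 0.0236
grip_force: 109.5
```

Call:
send_rows:
  rows:
    - [2,[0,0,0.03],0]
    - [2,[0,0,0.03],0]

```text
t: 12.35
tool_pos: [0.5281, 0.0942, 0.1885]
tool_rot: [2.221, 2.22, 0.002]
contact_force: [-3.7, -0.4, 8.9]
opening: 0.0233
grip_force: 109.5
```

Call:
send_rows:
  rows:
    - [2,[0,0,0.03],0]
    - [2,[0,0,0.03],0]

```text
t: 12.6
tool_pos: [0.5282, 0.0942, 0.188]
tool_rot: [2.221, 2.22, 0.002]
contact_force: [-3.6, 1.0, 7.3]
opening: 0.0236
grip_force: 109.5
```

Call:
send_rows:
  rows:
    - [2,[0,-0.02,0.04],0]
    - [2,[0,-0.02,0.04],0]
    - [2,[0,0,0.04],0]
    - [2,[0,0,0.04],0]

```text
t: 13.1
tool_pos: [0.528, 0.0943, 0.1864]
tool_rot: [2.221, 2.22, 0.004]
contact_force: [-4.1, 0.1, 8.3]
opening: 0.0236
grip_force: 109.5
```

Call:
send_rows:
  rows:
    - [2,[0,0,0.04],0]
    - [2,[0,0,0.04],0]
    - [2,[0,0,0.04],0]
    - [2,[0,0,0.04],0]

```text
t: 13.6
tool_pos: [0.528, 0.0943, 0.1848]
tool_rot: [2.221, 2.22, 0.004]
contact_force: [-3.1, -0.3, 6.7]
opening: 0.0236
grip_force: 109.5
```

Call:
send_rows:
  rows:
    - [2,[0,0,0.04],0]
    - [2,[0,0,0.04],0]
    - [2,[0,0,0.04],0]
    - [2,[0,0,0.04],0]

```text
t: 14.1
tool_pos: [0.528, 0.0943, 0.1832]
tool_rot: [2.221, 2.22, 0.004]
contact_force: [-2.9, 0.5, 8.7]
opening: 0.0235
grip_force: 109.5
```

Call:
send_rows:
  rows:
    - [2,[0,0,0.05],0]
    - [2,[0,0,0.05],0]
    - [2,[0,0,0.05],0]
    - [2,[0,0,0.05],0]
    - [2,[0,0,0.05],0]
    - [2,[0,0,0.05],0]
    - [2,[0,0,0.05],0]
    - [2,[0,0,0.05],0]

```text
t: 15.1
tool_pos: [0.528, 0.0943, 0.1791]
tool_rot: [2.221, 2.22, 0.003]
contact_force: [-2.6, 0.5, 7.3]
opening: 0.0238
grip_force: 109.5
```

Call:
send_rows:
  rows:
    - [2,[0,0,0.05],0]
    - [2,[0,0,0.05],0]
    - [2,[0,0,0.05],0]
    - [2,[0,0,0.05],0]
    - [2,[0,0,0.05],0]
    - [2,[0,0,0.05],0]

```text
t: 15.85
tool_pos: [0.5279, 0.0943, 0.1758]
tool_rot: [2.221, 2.22, 0.003]
contact_force: [-1.3, -0.8, 6.9]
opening: 0.0234
grip_force: 109.3
```

Call:
send_rows:
  rows:
    - [2,[0,0,0.05],0]
    - [2,[0,0,0.05],0]
    - [2,[0,0,0.05],0]
    - [2,[0,0,0.05],0]

```text
t: 16.35
tool_pos: [0.5271, 0.0942, 0.1713]
tool_rot: [2.222, 2.221, 0.001]
contact_force: [-1.2, 0.7, -1.9]
opening: 0.0235
grip_force: 108.1
```

Call:
send_rows:
  rows:
    - [2,[0,0,0.15],0]
    - [2,[0,0,0.15],0]
    - [2,[0,0,0.15],0]
    - [2,[0,0,0],0]

```text
t: 16.85
tool_pos: [0.5268, 0.0942, 0.1668]
tool_rot: [-2.222, -2.221, 0.001]
contact_force: [-0.0, 0.2, -1.5]
opening: 0.0234
grip_force: 108.1
```

Call:
send_rows:
  rows:
    - [2,[0,0,0.07],0]
    - [2,[0,0,0.07],0]
    - [2,[0,0,0.07],0]

```text
t: 17.23
tool_pos: [0.527, 0.0942, 0.1651]
tool_rot: [2.222, 2.221, 0.0]
contact_force: [-0.2, -0.1, -3.1]
opening: 0.0237
grip_force: 108.1
```

Call:
send_rows:
  rows:
    - [2,[0,0,0.07],0]
    - [2,[0,0,0.07],0]
    - [2,[0,0,0.07],0]

```text
t: 17.6
tool_pos: [0.527, 0.0942, 0.163]
tool_rot: [-2.222, -2.221, -0.0]
contact_force: [0.6, 0.2, -3.3]
opening: 0.024
grip_force: 108.1
```

Call:
send_rows:
  rows:
    - [2,[0,0,0.07],0]
    - [2,[0,0,0.07],0]
    - [2,[0,0,0.07],0]

```text
t: 17.98
tool_pos: [0.527, 0.0942, 0.1609]
tool_rot: [2.222, 2.221, 0.0]
contact_force: [-0.0, 0.3, -2.3]
opening: 0.0234
grip_force: 108.1
```

Call:
send_rows:
  rows:
    - [2,[0,0,0.08],0]
    - [2,[0,0,0.08],0]
    - [2,[0,0,0.08],0]
    - [2,[0,0,0.08],0]

```text
t: 18.48
tool_pos: [0.527, 0.0942, 0.1576]
tool_rot: [-2.222, -2.221, 0.0]
contact_force: [0.3, -0.1, -2.6]
opening: 0.0233
grip_force: 108.1
```

Call:
send_rows:
  rows:
    - [2,[0,0,0.08],0]
    - [2,[0,0,0.08],0]
    - [2,[0,0,0.08],0]
    - [2,[0,0,0.06],0]

```text
t: 18.98
tool_pos: [0.527, 0.0942, 0.1547]
tool_rot: [-2.222, -2.221, 0.0]
contact_force: [-0.4, -0.3, -2.4]
opening: 0.0238
grip_force: 108.1
```

Call:
send_rows:
  rows:
    - [2,[0,0,0.08],0]
    - [2,[0,0,0.08],0]
    - [2,[0,0,0.08],0]
    - [2,[0,0,0.06],0]

```text
t: 19.48
tool_pos: [0.527, 0.0942, 0.1516]
tool_rot: [-2.222, -2.221, 0.0]
contact_force: [0.1, 0.4, -2.6]
opening: 0.0237
grip_force: 108.1
```

Call:
send_rows:
  rows:
    - [2,[0,0,0.08],0]
    - [2,[0,0,0.08],0]
    - [2,[0,0,0.08],0]
    - [2,[0,0,0.06],0]

```text
t: 19.98
tool_pos: [0.527, 0.0942, 0.1486]
tool_rot: [-2.222, -2.221, 0.0]
contact_force: [-0.5, 0.6, -2.3]
opening: 0.0234
grip_force: 108.1
```

Call:
send_rows:
  rows:
    - [2,[0,0,0.08],0]
    - [2,[0,0,0.08],0]
    - [2,[0,0,0.08],0]
    - [2,[0,0,0.06],0]

```text
t: 20.48
tool_pos: [0.5274, 0.0942, 0.1471]
tool_rot: [2.222, 2.221, 0.001]
contact_force: [-3.6, -0.5, 6.9]
opening: 0.0236
grip_force: 109.3
```

Call:
send_rows:
  rows:
    - [2,[0,0,0],0]
    - [2,[0,0,0],0]
    - [2,[0,0,0],0]

```text
t: 20.85
tool_pos: [0.5274, 0.0942, 0.1472]
tool_rot: [2.222, 2.221, 0.001]
contact_force: [-3.4, -0.5, 6.0]
opening: 0.0235
grip_force: 109.2
```

Call:
send_rows:
  rows:
    - [2,[0,0,-0.1],0]
    - [2,[0,0,-0.1],0]
    - [2,[0,0,-0.2],0]
    - [2,[0,0,-0.5],0]
    - [2,[0,0,-1],0]
    - [2,[0,0,-1.5],0]
    - [2,[0,0,-2],0]
    - [2,[0,0,-2.5],0]
    - [2,[0,0,-2.5],0]
    - [2,[0,0,-1.4],0]

```text
t: 22.1
tool_pos: [0.5279, 0.0942, 0.267]
tool_rot: [2.22, 2.219, 0.005]
contact_force: [0.2, -0.7, -2.9]
opening: 0.0235
grip_force: 108.1
```

Call:
send_rows:
  rows:
    - [2,[-1,0,0],0]
    - [2,[-4,-0.4,0],0]
    - [2,[-4,-0.4,0],0]
    - [2,[-4,-0.4,0],0]
    - [2,[-4,-0.4,0],0]
    - [2,[-4,-0.4,0],0]
    - [2,[-4,-0.4,0],0]
    - [2,[-2,0,0],0]
    - [2,[-0.5,0,0],0]
    - [2,[0,0,0],0]

```text
t: 23.35
tool_pos: [0.5028, -0.1802, 0.2632]
tool_rot: [-2.221, -2.22, -0.0]
contact_force: [0.1, 0.0, -2.9]
opening: 0.0238
grip_force: 108.1
```

```bash
python3 - <<'E'
from h import *
o=ctrl.get_obs(); print(o['t'],o['tool_pos'],o['contact_force'])
d=grab('wrist','w5'); s=grab('side','s5')
P=pts(d); z=P[...,2]; x,y=o['tool_pos'][:2]
m=(np.abs(P[...,0]-x)<.02)&(np.abs(P[...,1]-y)<.03)
for lo in (.15,.165,.2,.22):
    R=P[m&(z>=lo)&(z<lo+.015)]
    if len(R)>5: print(lo,len(R),R.min(0).round(4),R.max(0).round(4))
# hole seen in rack top: dark blob
r=(z>.036)&(z<.052)&(np.abs(P[...,0]-.5)<.05)&(np.abs(P[...,1]+.24)<.09)
h=((z<.036)&(np.hypot(P[...,0]-.502,P[...,1]+.205)<.03)).astype(np.uint8)
N,L,S,C=cv2.connectedComponentsWithStats(h)
for i in range(1,N):
    if S[i,4]>15: print('hole',S[i],C[i],ray(d,*C[i],.045))
a=cv2.resize(d['frame'][90:290,170:340],None,fx=2.3,fy=2.3); b=cv2.resize(s['frame'][185:285,200:310],None,fx=3.5,fy=3.5)
q=np.zeros((470,790,3),np.uint8); q[:a.shape[0],:a.shape[1]]=a; q[:b.shape[0],400:400+b.shape[1]]=b
cv2.imwrite('pics/c5.png',q[...,::-1])
E
```

```text
23.35 [ 0.50281913 -0.18024774  0.26322729] [ 0.05791549  0.04494152 -2.88981641]
0.15 43 [ 0.4941 -0.1781  0.1586] [ 0.5098 -0.1719  0.1648]
0.165 100 [ 0.4936 -0.1781  0.1652] [ 0.5096 -0.1717  0.1798]
0.2 164 [ 0.4936 -0.179   0.2   ] [ 0.51   -0.1716  0.2149]
0.22 211 [ 0.4937 -0.1785  0.2202] [ 0.51   -0.1715  0.235 ]
hole [249 178  15   9  78] [255.74358974 181.64102564] [ 0.50080963 -0.19992188  0.045     ]
```

View pics/c5.png

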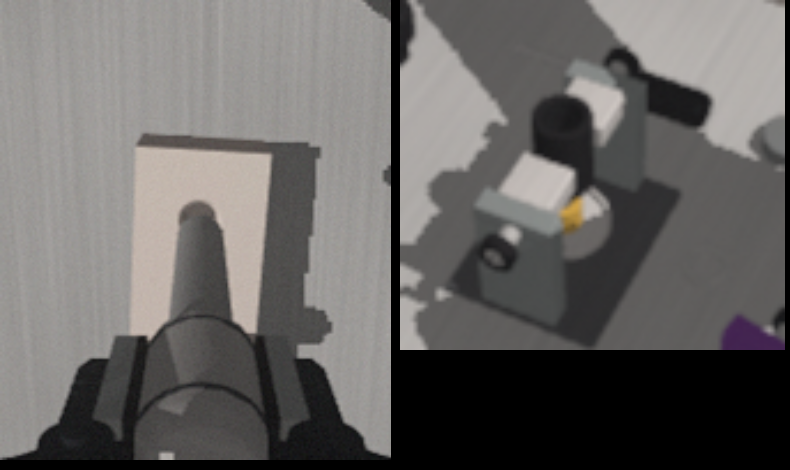

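The left crop shows the rod tip just in front of the rack hole. The right crop shows the brass spacer standing on the catch plate below the tube. I now move over the hole.

Call:
send_rows:
  rows:
    - [2,[-1.2,-0.07,0],0]
    - [2,[-1.0,0,0],0]
    - [2,[-0.27,0,0],0]
    - [2,[0,0,2],0]
    - [2,[0,0,3],0]
    - [2,[0,0,3],0]
    - [2,[0,0,1.5],0]
    - [2,[0,0,0.5],0]
    - [2,[0,0,0],0]
    - [2,[0,0,0],0]

```text
t: 24.7
tool_pos: [0.5029, -0.2059, 0.1652]
tool_rot: [2.22, 2.219, 0.001]
contact_force: [-0.5, -0.1, -1.6]
opening: 0.0237
grip_force: 108.2
```

```bash
python3 - <<'E'
from h import *
o=ctrl.get_obs(); print(o['t'],o['tool_pos'],o['contact_force'])
E
```

```text
24.7 [ 0.50292356 -0.20593974  0.16517677] [-0.47926579 -0.12631196 -1.64119932]
```

Call:
send_rows:
  rows:
    - [2,[0.1,-0.08,0],0]
    - [2,[0,0,0.4],0]
    - [2,[0,0,0.4],0]
    - [2,[0,0,0.2],0]
    - [2,[0,0,0],0]
    - [2,[0,0,0],0]

```text
t: 25.45
tool_pos: [0.5014, -0.2045, 0.1538]
tool_rot: [2.222, 2.221, 0.0]
contact_force: [-0.4, -0.3, -2.1]
opening: 0.0235
grip_force: 108.2
```

Call:
send_rows:
  rows:
    - [2,[0,0,0.15],0]
    - [2,[0,0,0.15],0]
    - [2,[0,0,0.15],0]
    - [2,[0,0,0.15],0]
    - [2,[0,0,0.15],0]
    - [2,[0,0,0.15],0]

```text
t: 26.2
tool_pos: [0.5013, -0.2045, 0.1446]
tool_rot: [-2.222, -2.221, 0.0]
contact_force: [1.3, 0.9, -3.3]
opening: 0.024
grip_force: 108.2
```

Call:
send_rows:
  rows:
    - [2,[0,0.06,0.2],0]
    - [2,[-0.03,0,0.3],0]
    - [2,[0,0,0.3],0]
    - [2,[0,0,0.4],0]
    - [2,[0,0,0.4],0]
    - [2,[0,0,0.4],0]
    - [2,[0,0,0.3],0]
    - [2,[0,0,0.2],0]
    - [2,[0,0,0],0]

```text
t: 27.32
tool_pos: [0.5019, -0.2048, 0.1195]
tool_rot: [-2.222, -2.221, 0.0]
contact_force: [-0.3, -0.4, -2.5]
opening: 0.0233
grip_force: 108.2
```

Call:
send_rows:
  rows:
    - [2,[0,0,0.1],0]
    - [2,[0,0,0.1],0]
    - [2,[0,0,0.05],0]
    - [2,[0,0,0.05],0]

```text
t: 27.82
tool_pos: [0.502, -0.2048, 0.1168]
tool_rot: [2.222, 2.221, -0.0]
contact_force: [-0.2, 0.2, 0.5]
opening: 0.0236
grip_force: 108.3
```

Floor contact at TCP 0.1168, the same height as when I gripped it. I release and lift away.

Call:
send_rows:
  rows:
    - [2.4,[0,0,0],0]
    - [2.8,[0,0,0],0]
    - [3.5,[0,0,0],0]
    - [5,[0,0,0],0]
    - [8.5,[0,0,0],0]
    - [8.5,[0,0,0],0]
    - [8.5,[0,0,0],0]
    - [8.5,[0,0,-0.5],0]
    - [8.5,[0,0,-1],0]
    - [8.5,[0,0,-2],0]
  newtons: 20

```text
t: 29.08
tool_pos: [0.5016, -0.2046, 0.1522]
tool_rot: [-2.221, -2.22, 0.001]
contact_force: [0.3, -0.0, 0.4]
opening: 0.0852
grip_force: 0.0
```

Call:
send_rows:
  rows:
    - [8.5,[0,0,-3],0]
    - [8.5,[0,0,-3],0]
    - [8.5,[0,0,-3],0]
    - [8.5,[-3,-2,-2],0]
    - [8.5,[-2,-2,0],0]
    - [8.5,[0,0,0],0]
    - [8.5,[0,0,0],0]

```text
t: 29.95
tool_pos: [0.4622, -0.2545, 0.2625]
tool_rot: [2.221, 2.22, 0.001]
contact_force: [-0.9, -0.5, 0.5]
opening: 0.0853
grip_force: 0.0
```

```bash
python3 - <<'E'
from h import *
o=ctrl.get_obs(); print(o['t'],o['tool_pos'],o['contact_force'])
d=grab('wrist','w6'); comps(d,.148,.162,100,5000); comps(d,.098,.112,100,3000)
s=grab('side','s6'); P=pts(s)
hsv=cv2.cvtColor(s['frame'],cv2.COLOR_RGB2HSV); m=(hsv[...,0]>12)&(hsv[...,0]<32)&(hsv[...,1]>120); m[:190]=0;m[285:]=0;m[:,:210]=0;m[:,300:]=0
R=P[m]; print('brass',m.sum(),R.min(0).round(3),R.max(0).round(3))
cv2.imwrite('pics/c6.png',cv2.resize(s['frame'][100:290,200:360],None,fx=3.1,fy=3.1)[...,::-1])
E
```

```text
29.95 [ 0.46222587 -0.25453422  0.26249867] [-0.92067834 -0.47605335  0.52720798]
0.148 [289 116  31  32 777] [304.3 131.7] circ [ 500.5 -205. ] 13.0 med [ 0.5    -0.2044  0.1544] mid [ 0.5004 -0.2048  0.1525]
0.098 [278 188  25  24 460] [289.9 199.7] circ [ 496.5 -279.7] 13.1 med [ 0.496  -0.2781  0.1044] mid [ 0.4965 -0.2792  0.1024]
brass 34 [0.237 0.091 0.024] [0.525 0.624 0.772]
```

View pics/c6.png

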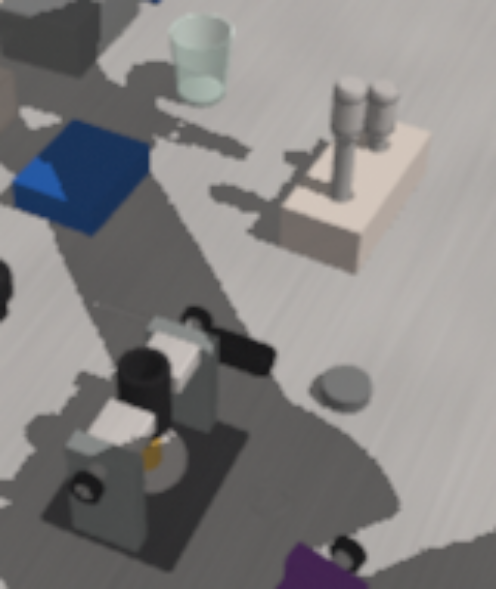

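The final view shows both drifts upright in the rack, with the long one within 1 mm of where it started. The brass spacer is on the plate under the tube at (150,455), and nothing else has moved.

```bash
python3 -c "
from station import ctrl
print(ctrl.finish_job())"
```

```text
the job is handed in; nothing more can be done
None
```

I drove the spacer out and pressed it onto the catch plate with about 8–9 N, put the long drift back in its hole within about 1 mm of where it started, and handed the job in at about 30 s; no verdict came back.

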